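# Put the candles back on their holders after the party

## Robot

A 6-joint arm with a two-finger parallel gripper is mounted at the origin on the work surface. World frame = base frame: x ahead of the robot, y to its left, z up, the work surface at z = 0. Lengths are in mm, angles in rad, forces in N, time in s.
With the tool pointing down it reaches from about 275 to 725 mm from the base axis. Payload 5.6 kg.
Tool frame: the origin (TCP) lies midway between the tips of the shut fingers; the grasp point (between the pads) lies 19 mm behind it (manip.tcp_to_grasp is the z of the grasp point in the tool frame, in mm); z points along the fingers, y is the line along which they close (so a half turn about z gives the same grasp; the last joint's range is limited). The gripper opens to 85 mm and grips with 20 to 120 N. Pads are 22 mm wide; open, the fingers measure 114 mm over their backs; the gripper's body (76 mm by 85 mm) begins 54 mm behind the grasp point. The pads swing forward as they close: fully open they stand 13 mm farther back than shut.
Start: joints at [-1.027, 0.255, 0.108, 0, -1.424, -0.285], TCP at [140.777, -531.672, 231.283] pointing down, gripper open.
Joint ranges: [-2.95, 2.95], [-1.21, 1.97], [-1.09, 1.5], [-2.87, 1.71], [-2.94, -0.07], [-3.05, 3.05]. Speed limits (rad/s): [2.57, 2.57, 3.14, 3.14, 3.14, 3.14].

## Interface

Orientations are given as a unit quaternion [x, y, z, w].
In Python, from workcell import manip gives the robot as it stands. The module is installed in compiled form; this text tells all that it offers.
- The arm moves only by the tool servo_tool, never from a script. Its argument "deltas" is one flat list of numbers, 6 for each row, row after row: the shift along the tool's x, y, z in mm, then the turn, a rotation vector about the tool's x, y, z in rad. A call has 1 to 20 rows; each row is the pose to reach, as a shift and turn from the pose commanded when the call began, along the tool's axes at that moment; what a row does not reach only later rows make up. A row lasts 1/12 s, in which the tool goes at most 41.7 mm and 7.16 degrees, less where a joint would pass 70% of its speed; a pose out of reach is approached as far as the arm can. A call with a gripper value outside its range is refused whole. "hand" is the finger opening in mm, from 0 to 85.4, set as the call begins (left out, the last holds). The fingers move at their own pace and stop on an object; "squeeze" is the grip in N (left out, the last holds). Time passes only in rows, so rows that repeat a pose let the fingers close. It gives the time, the measured TCP pose, the force, the opening and the grip force at its end, in the units of the state.
- manip.state(): the state, without advancing time (a new reading comes with each control period).
- manip.get_image(name): name is "scene" or "top"; returns (picture, depth): 384x512x3 uint8, blue, green, red; 384x512 float32, mm along the optical axis (not along the pixel's ray), 0 where there is no reading.
- manip.get_calibration(name): a dict with "fx", "fy", "cx", "cy" (pixels), "view" (4x4, takes a point from world to camera coordinates). Camera axes: x right, y up, looking along -z (the intrinsics and any distortion apply to the point x, -y, -z); pixel columns grow to the right and rows downward; lengths in mm; the calibration is good to about 2 mm. A picture is of the moment at which its call begins. get_calibration takes no time and is no camera call.
- manip.sign_off(): hands the job in; it is judged then, once.
The state is a dict: "clock": time; "joint_positions": joint angles; "qd": joint speeds; "joint_efforts": joint torques, N m; "position": TCP position; "tool_rot": TCP orientation; "wrist_force": force on the tool from outside, world axes, zero at the start; "moment": the same for the moment, N m; "finger_gap": finger opening in mm; "gripper_force": force on a finger pad.
Only numpy, scipy, OpenCV 4.12 (cv2) and the standard library are available. Lean on these libraries where they do the work, as an engineer would, in place of code of your own. Each camera call takes 0.05 s, during which the arm holds its last target. There are 200 camera calls.

## Task

Tidy up the candles on the messy living-room table: stand the thick round candle in the plain round dish, the square candle in the square dish with its sides along the rim, and the slim candle in the middle of the round plate with the finger loop; once the slim candle is there, stand the brass wind shade over it on the same plate. Everything must stand upright, flat on the floor of its holder and centred as well as you can by eye; set things down, do not drop them. Leave the cup and the drinks can where they stand.

Things in the scene. Friction and masses are not known exactly. Their poses are not given: they have to be found in the camera images.
- thick_candle: The thick round pillar candle: ivory wax cylinder, diameter 62, height 80 (plus a thin wick of 9 that can be ignored), 0.18 to 0.28 kg. Stands upright at the start; origin at the centre of its underside, z up. Sizes in mm.
- slim_candle: The slim round candle: ivory wax cylinder, diameter 36, height 70 (plus a wick of 9 that can be ignored), 0.05 to 0.08 kg. Stands upright at the start; origin at the centre of its underside, z up. Sizes in mm.
- square_candle: The square pillar candle: ivory wax, 50 x 50 in plan, height 95 (plus a wick of 9 that can be ignored), 0.17 to 0.26 kg. Stands upright at the start; origin at the centre of its underside, z up. x and y are square to its sides. Sizes in mm.
- shade: The wind shade: a plain brass tube open at both ends, outer diameter 62, inner diameter 56, height 100, 0.11 to 0.18 kg. Stands upright at the start; origin at the centre of its underside, z up. Sizes in mm.
- round_dish: The plain round candle dish of black iron, without a loop: outer diameter 87, rim 10 high, inside 80 across, its flat floor 4 above the table. Fixed to the table. Origin at the centre of its underside, z up. Sizes in mm.
- square_dish: The square candle dish of black iron: 75 x 75 outside, rim 10 high, inside 68 x 68, its flat floor 4 above the table. Fixed to the table, at any yaw. Origin at the centre of its underside, x and y square to its sides, z up. Sizes in mm.
- loop_plate: The round candle plate with a small finger loop on its side, black iron: outer diameter 97, rim 10 high, inside 90 across, its flat floor 4 above the table. The loop lies flat, 9 high, and reaches 74 out from the centre along -x. Fixed to the table. Origin at the centre of the underside of the round plate, z up. Sizes in mm.
- cup: A white ceramic cup without a handle, rim diameter 68, height 85, that stands loose among the things and is to be left alone. Origin at the centre of its underside, z up. Sizes in mm.
- can: A bare aluminium drinks can, diameter 66, height 115, that stands loose among the things and is to be left alone. Origin at the centre of its underside, z up. Sizes in mm.
Mind the look-alikes: they are no part of the job. What is shaped like the slim_candle but orange or purple is not meant.

How it is judged (in metres and radians):
On the way, in this order (a step that is already met when the one before it is completed fails the run):
1. the slim candle stands in the loop plate, while the shade is not yet there (horizontal distance between slim_candle and loop_plate below 0.015 m and z of slim_candle in the frame of loop_plate between 0 and 0.0075 m and angle between slim_candle's own z axis and vertical below 0.06 rad and linear speed of slim_candle below 0.02 m/s and horizontal distance between shade and loop_plate above 0.06 m), for 0.2 s.
2. the shade stands on the loop plate, over the slim candle (horizontal distance between slim_candle and loop_plate below 0.015 m and z of slim_candle in the frame of loop_plate between 0 and 0.0075 m and angle between each of slim_candle, shade's own z axis and vertical below 0.06 rad and linear speed of each of slim_candle, shade below 0.02 m/s and horizontal distance between shade and loop_plate below 0.016 m and z of shade in the frame of loop_plate between 0 and 0.0075 m), for 0.2 s.
At the end, for the whole second after the job is handed in: Each on the floor of its holder (underside under 7.5 mm), upright within 0.06 rad, below 0.02 m/s, centred: thick candle 12.5 mm, square 14.5 mm and sides within 0.25 rad of the dish's, slim 15 mm, shade around it 16 mm (all of step 2 and horizontal distance between thick_candle and round_dish below 0.0125 m and z of thick_candle in the frame of round_dish between 0 and 0.0075 m and angle between each of thick_candle, square_candle's own z axis and vertical below 0.06 rad and linear speed of each of thick_candle, square_candle below 0.02 m/s and horizontal distance between square_candle and square_dish below 0.0145 m and z of square_candle in the frame of square_dish between 0 and 0.0075 m and (angle between the x axis of square_candle and the x axis of square_dish, either way round below 0.25 rad or angle between the x axis of square_candle and the y axis of square_dish, either way round below 0.25 rad)); the robot touches nothing.
It fails at once if a candle or the shade is dropped (faster than 0.7 m/s out of the gripper, as after a fall of 25 mm) ((linear speed of thick_candle above 0.7 m/s and contact force between the fingers and thick_candle below 0.05 N) or (linear speed of slim_candle above 0.7 m/s and contact force between the fingers and slim_candle below 0.05 N) or (linear speed of square_candle above 0.7 m/s and contact force between the fingers and square_candle below 0.05 N) or (linear speed of shade above 0.7 m/s and contact force between the fingers and shade below 0.05 N)).
It fails at once if the cup is moved more than 30 mm or tipped over (distance of cup from where it was at the start of the episode above 0.03 m or angle between cup's own z axis and vertical above 0.4 rad).
It fails at once if the can is moved more than 30 mm or tipped over (distance of can from where it was at the start of the episode above 0.03 m or angle between can's own z axis and vertical above 0.4 rad).
It also fails if it takes over 112 s, if anything falls off the work surface, if the arm or the gripper's body presses on something with over 40 N, if the wrist force passes 120 N, or if a joint passes its speed limit or range.

## Working session

There is one attempt and no reset: what is moved stays moved. The work goes in short steps, Python scripts to look and compute and a tool call to move; the robot and the scene stay as the last step left them, time stands still between calls to the robot, and variables do not carry over. Pictures are saved under pics/ and viewed, at most 14 in all, crops included, and the job is handed in when it is done.

Besides the shell and the picture viewer there is one more tool, called by a JSON object that holds its "op" and its "data", one argument or row to a line. servo_tool: Moves the arm, as the interface text tells. Its arguments: {"type":"object","properties":{"deltas":{"type":"array","items":{"type":"number"}},"hand":{"type":"number"},"squeeze":{"type":"number"}},"required":["deltas"]}

```bash
mkdir -p pics; python3 - <<'E'
from workcell import manip
import cv2,numpy as np
np.set_printoptions(precision=4,suppress=True)
for n in("top","scene"):
    im,d=manip.get_image(n); cv2.imwrite(f"pics/{n}0.png",im); np.save(f"{n}0.npy",d)
    print(n,manip.get_calibration(n))
print(manip.state())
E
```

```text
top {'fx': 455.3757227503751, 'fy': 455.3757227503751, 'cx': 254.79973764060708, 'cy': 196.0347002498525, 'view': array([[   -0.0203,    -0.9996,     0.0218,    -3.5968],
       [    0.9862,    -0.0164,     0.1648,  -560.9762],
       [   -0.1644,     0.0249,     0.9861, -1144.7697],
       [    0.    ,     0.    ,     0.    ,     1.    ]])}
scene {'fx': 437.6077888302006, 'fy': 437.6077888302006, 'cx': 250.87532610332008, 'cy': 190.409839240941, 'view': array([[   -0.5442,     0.839 ,    -0.0006,   297.5992],
       [   -0.704 ,    -0.4563,     0.5442,   402.6944],
       [    0.4563,     0.2965,     0.839 , -1235.8569],
       [    0.    ,     0.    ,     0.    ,     1.    ]])}
{'clock': 0.1, 'joint_positions': array([-1.0274,  0.2557,  0.1072, -0.0004, -1.4239, -0.2846]), 'qd': array([-0.0002, -0.001 ,  0.0027,  0.0005, -0.0008, -0.0011]), 'joint_efforts': array([ -0.0014, -38.7607,  23.8474,   5.3778,  -0.0038,  -0.    ]), 'position': array([ 140.7295, -531.2569,  230.4992]), 'tool_rot': array([-0.129 ,  0.9916,  0.0008, -0.0001]), 'wrist_force': array([-0.1508,  0.3292, -0.3346]), 'moment': array([-0.0124, -0.0153, -0.0134]), 'gripper_force': 0.0, 'finger_gap': 85.55859058835334}
```

View pics/top0.png

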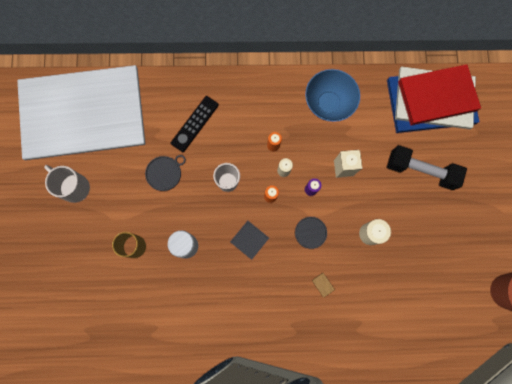

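View pics/scene0.png

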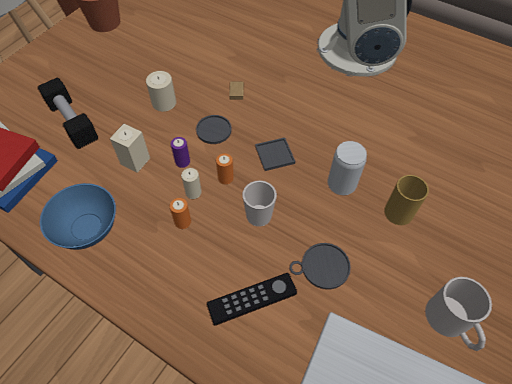

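The top view shows the thick candle at (377,232), square (348,162), slim (286,166), shade (127,245), round dish (311,233), square dish (250,240) and loop plate (163,173) with its loop at (181,159). The can is at (182,244), the cup at (227,177), and the look-alikes at (275,141), (272,193) and (314,187).

```bash
cat > h.py <<'E'
import cv2,numpy as np
from workcell import manip
np.set_printoptions(precision=3,suppress=True)
def unproj(uv,z,cam):
    """pixels Nx2 -> world points on plane z"""
    c=manip.get_calibration(cam);V=c["view"];R,t=V[:3,:3],V[:3,3]
    uv=np.asarray(uv,float).reshape(-1,2)
    r=np.c_[(uv[:,0]-c["cx"])/c["fx"],-(uv[:,1]-c["cy"])/c["fy"],-np.ones(len(uv))]@R
    o=-R.T@t
    return o+r*((z-o[2])/r[:,2])[:,None]
def cloud(d,cam):
    c=manip.get_calibration(cam);V=c["view"];R,t=V[:3,:3],V[:3,3]
    v,u=np.indices(d.shape)
    p=np.dstack([(u-c["cx"])/c["fx"]*d,-(v-c["cy"])/c["fy"]*d,-d])
    return (p-t)@R
def hull(m,z,cam):
    """world xy of the outline of mask m on plane z"""
    cs=cv2.findContours(m.astype(np.uint8),0,cv2.CHAIN_APPROX_NONE)[0]
    return unproj(max(cs,key=len)[:,0],z,cam)[:,:2].astype(np.float32)
def top_of(d,cam,xy,h,r=50,tol=7):
    """things whose top face is at h, near xy: (ellipse centre, sizes), box"""
    P=cloud(d,cam)
    m=(d>0)&(abs(P[...,2]-h)<tol)&(np.hypot(P[...,0]-xy[0],P[...,1]-xy[1])<r)
    q=hull(m,h,cam)
    return q,m
E
python3 - <<'E'
from h import *
seeds=dict(thick=(377,232,80),slim=(286,166,70),square=(348,162,95),shade=(127,245,100),can=(182,244,115),cup=(227,177,85),o1=(275,141,70),o2=(272,193,70),p=(314,187,70))
d=np.load("top0.npy")
for n,(u,v,h) in seeds.items():
    xy=unproj([(u,v)],h,"top")[0,:2]
    q,m=top_of(d,"top",xy,h)
    c,r=cv2.minEnclosingCircle(q); print(n,m.sum(),"circ",np.array(c),r,"ell",cv2.fitEllipse(q),"rect",cv2.minAreaRect(q) if n=="square" else "")
im=cv2.imread("pics/top0.png");sc=cv2.imread("pics/scene0.png")
for cam,I,S in(("top",im,dict(rd=(311,233),sd=(250,240),lp=(163,173))),("scene",sc,dict(rd=(213,129),sd=(275,154),lp=(326,266)))):
  for n,(u,v) in S.items():
    m=((I.max(2)<80)&(I.max(2).astype(int)-I.min(2)<28)).astype(np.uint8)
    m=cv2.morphologyEx(m,cv2.MORPH_CLOSE,np.ones((3,3)))
    if n!="sd": m=cv2.morphologyEx(m,cv2.MORPH_OPEN,cv2.getStructuringElement(2,(11,11)))
    lab=cv2.connectedComponents(m)[1]; mm=lab==lab[v,u]
    q=hull(mm,9,cam);print(cam,n,mm.sum(),cv2.fitEllipse(q),cv2.minAreaRect(q) if n=="sd" else "")
E
```

```text
thick 471 circ [ 459.246 -321.706] 31.507116317749023 ell ((459.6842956542969, -321.67901611328125), (58.85029220581055, 60.9004020690918), 14.71536636352539) rect 
slim 145 circ [635.957 -93.64 ] 18.16726303100586 ell ((636.6726684570312, -93.81523132324219), (33.19884490966797, 34.215728759765625), 85.24009704589844) rect 
square 379 circ [ 641.818 -258.212] 33.98217010498047 ell ((641.134765625, -258.7814636230469), (56.87833023071289, 57.55687713623047), 41.43465042114258) rect ((640.7857055664062, -258.674560546875), (51.509544372558594, 51.007747650146484), 4.632309436798096)
shade 125 circ [437.415 307.633] 31.4617862701416 ell ((437.417724609375, 307.6971740722656), (59.85602569580078, 60.95554733276367), 172.79042053222656) rect 
can 493 circ [436.032 170.814] 30.75166130065918 ell ((436.18914794921875, 171.3297119140625), (58.004207611083984, 58.42145919799805), 97.19154357910156) rect 
cup 146 circ [607.269  59.479] 33.899024963378906 ell ((607.1576538085938, 59.29410934448242), (65.12916564941406, 65.72582244873047), 169.3357696533203) rect 
o1 142 circ [707.316 -67.615] 
[... 647 characters left out ...]
9667969), 13.694375038146973) ((450.3172607421875, 2.2532691955566406), (70.22028350830078, 71.16207885742188), 49.99093246459961)
top lp 939 ((634.1880493164062, 232.71615600585938), (91.61088562011719, 92.67911529541016), 153.89895629882812) 
scene rd 192157 ((399.51031494140625, -90.9578857421875), (1244.5487060546875, 1524.2493896484375), 29.3092041015625) 
scene sd 187883 ((435.7558288574219, -104.57583618164062), (1191.639404296875, 1491.091064453125), 19.304777145385742) ((454.3047790527344, -86.17327880859375), (1090.4423828125, 1498.122314453125), 32.916812896728516)
scene lp 192157 ((399.51031494140625, -90.9578857421875), (1244.5487060546875, 1524.2493896484375), 29.3092041015625)
```

```bash
cat >> h.py <<'E'
from scipy.spatial.transform import Rotation as Ro
def go(*wps,yaw=None):
    """tool-frame deltas from the present pose to world waypoints; yaw = heading (deg, mod 180) of the closing line"""
    s=manip.state();R=Ro.from_quat(s["tool_rot"]);M=R.as_matrix()
    cur=np.degrees(np.arctan2(M[1,1],M[0,1]))
    y=cur if yaw is None else cur+(yaw-cur+90)%180-90
    a=np.radians(y);Y=np.array([np.cos(a),np.sin(a),0]);Z=np.array([0,0,-1.])
    T=Ro.from_matrix(np.c_[np.cross(Y,Z),Y,Z])
    print("t",s["clock"],"pos",s["position"],"yaw",cur,"gap",s["finger_gap"],"F",s["gripper_force"],"q6",s["joint_positions"][5],"rotvec",(R.inv()*T).as_rotvec())
    for w in wps: print(w,"->",M.T@(np.array(w)-s["position"]))
E
python3 -c "
from h import *
go((636.3,-93.7,200),(636.3,-93.7,21),yaw=102)"
```

```text
t 0.1 pos [ 140.729 -531.257  230.499] yaw 104.82756651257347 gap 85.55859058835334 F 0.0 q6 -0.2845820454805132 rotvec [ 0.002 -0.     0.049]
(636.3, -93.7, 200) -> [-591.045  296.114   30.964]
(636.3, -93.7, 21) -> [-591.052  295.819  209.963]
```

{"op": "servo_tool", "data": {
  "deltas": [-12,6,1,0,0,0,-35,18,2,0,0,0.01,-65,33,3,0,0,0.02,-100,50,5,0,0,0.03,-136,68,7,0,0,0.049,-171,86,9,0,0,0.049,-207,104,11,0,0,0.049,-242,121,13,0,0,0.049,-278,139,15,0,0,0.049,-313,157,16,0,0,0.049,-349,175,18,0,0,0.049,-384,192,20,0,0,0.049,-420,210,22,0,0,0.049,-455,228,24,0,0,0.049,-491,246,26,0,0,0.049,-526,264,28,0,0,0.049,-556,278,29,0,0,0.049,-579,290,31,0.002,0,0.049,-591,296,31,0.002,0,0.049,-591,296,31,0.002,0,0.049],
  "hand": 60,
  "squeeze": 30
}}

```text
clock: 1.77
position: [637.6, -91.8, 198.1]
tool_rot: [-0.106, 0.994, -0.001, -0.001]
wrist_force: [-0.1, 0.0, -0.3]
finger_gap: 60.1
gripper_force: 0.0
```

```bash
python3 -c "
from h import *
go((636.3,-93.7,21),yaw=102)"
```

```text
t 1.7667 pos [637.603 -91.829 198.13 ] yaw 102.16955941857665 gap 60.05888338043084 F 0.0 q6 -1.4583393308495376 rotvec [-0.001 -0.002  0.003]
(636.3, -93.7, 21) -> [  1.227  -1.371 177.135]
```

{"op": "servo_tool", "data": {
  "deltas": [1,-1,15,0,0,0,1,-1,40,0,0,0,1,-1,70,0,0,0,1,-1,100,0,0,0,1,-1,130,0,0,0,1,-1,150,0,0,0,1,-1,163,0,0,0,1,-1,172,0,0,0,1,-1,174,0,0,0,1,-1,174,0,0,0,1,-1,174,0,0,0]
}}

```text
clock: 2.68
position: [636.3, -96.0, 27.4]
tool_rot: [-0.105, 0.994, -0.001, 0.001]
wrist_force: [-0.9, 0.8, -0.1]
finger_gap: 60.0
gripper_force: 0.0
```

{"op": "servo_tool", "data": {
  "deltas": [0,0,0,0,0,0,0,0,0,0,0,0,0,0,0,0,0,0,0,0,0,0,0,0,0,0,0,0,0,0,0,0,0,0,0,0,0,0,0,0,0,0,0,0,0,0,0,0],
  "hand": 20,
  "squeeze": 30
}}

```text
clock: 3.35
position: [636.5, -95.9, 27.6]
tool_rot: [-0.105, 0.994, -0.001, 0.001]
wrist_force: [0.1, 0.9, 6.4]
finger_gap: 35.3
gripper_force: 30.3
```

```bash
python3 -c "
from h import *
go((634.2,232.7,200),yaw=102)"
```

```text
t 3.35 pos [636.454 -95.875  27.576] yaw 102.04057137022491 gap 35.27174627489311 F 30.289447456598282 q6 -1.4562725897369098 rotvec [-0.003  0.002  0.001]
(634.2, 232.7, 200) -> [ -66.7    321.34  -173.171]
```

{"op": "servo_tool", "data": {
  "deltas": [0,0,-8,0,0,0,0,0,-25,0,0,0,0,0,-50,0,0,0,0,0,-80,0,0,0,-2,8,-110,0,0,0,-5,25,-135,0,0,0,-10,49,-152,0,0,0,-15,76,-165,0,0,0,-22,106,-172,0,0,0,-28,136,-172,0,0,0,-34,166,-172,0,0,0,-40,196,-172,0,0,0,-46,226,-172,0,0,0,-52,254,-172,0,0,0,-58,280,-172,0,0,0,-62,300,-172,0,0,0,-65,314,-172,0,0,0,-67,321,-172,0,0,0,-67,321,-172,0,0,0,-67,321,-172,0,0,0]
}}

```text
clock: 5.02
position: [634.3, 231.9, 197.6]
tool_rot: [-0.105, 0.995, -0.001, -0.0]
wrist_force: [-0.0, -0.4, -0.5]
finger_gap: 35.3
gripper_force: 30.0
```

```bash
python3 - <<'E'
from h import *
go((634.2,232.7,60),(634.2,232.7,35),(634.2,232.7,32),yaw=102)
im,d=manip.get_image("scene");cv2.imwrite("pics/s1.png",cv2.resize(im[60:330,180:420],None,fx=2,fy=2))
E
```

```text
t 5.0167 pos [634.269 231.859 197.57 ] yaw 102.01381867531462 gap 35.253260816763216 F 30.049418807029724 q6 -1.9435739702837724 rotvec [-0.002 -0.     0.   ]
(634.2, 232.7, 60) -> [ -0.161   1.158 137.568]
(634.2, 232.7, 35) -> [ -0.171   1.216 162.568]
(634.2, 232.7, 32) -> [ -0.172   1.223 165.568]
```

View pics/s1.png

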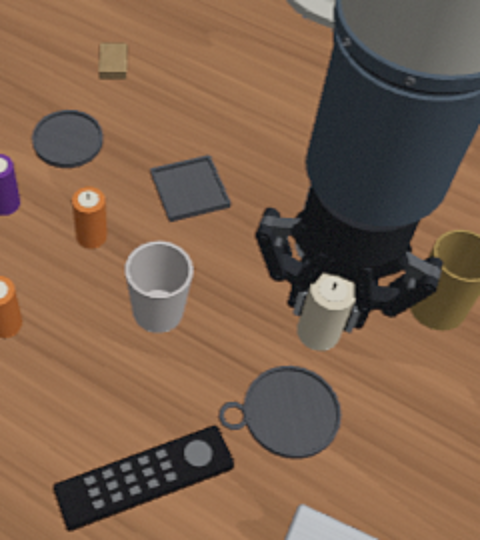

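The slim candle is held upright at (325,310) in the crop, above the table short of the loop plate at (292,410). I'm lowering it now.

{"op": "servo_tool", "data": {
  "deltas": [0,1,12,0,0,0,0,1,35,0,0,0,0,1,60,0,0,0,0,1,88,0,0,0,0,1,115,0,0,0,0,1,135,0,0,0,0,1,148,0,0,0,0,1,156,0,0,0,0,1,160,0,0,0,0,1,160,0,0,0,0,1,160,0,0,0]
}}

```text
clock: 5.98
position: [634.8, 232.9, 38.8]
tool_rot: [-0.105, 0.995, -0.001, 0.001]
wrist_force: [0.1, 0.2, -0.2]
finger_gap: 35.4
gripper_force: 30.0
```

```bash
python3 -c "
from h import *
go((634.2,232.7,32),yaw=102)"
```

```text
t 5.9833 pos [634.834 232.896  38.759] yaw 102.00201846016628 gap 35.384022255302504 F 30.045957416296005 q6 -1.9456746194081658 rotvec [-0.002  0.002  0.   ]
(634.2, 232.7, 32) -> [ 0.673 -0.047  6.758]
```

{"op": "servo_tool", "data": {
  "deltas": [0.5,0,2,0,0,0,0.5,0,4,0,0,0,0.5,0,6,0,0,0,0.5,0,7,0,0,0,0.5,0,7.5,0,0,0,0.5,0,7.5,0,0,0,0.5,0,7.5,0,0,0]
}}

```text
clock: 6.57
position: [633.9, 233.2, 31.6]
tool_rot: [-0.105, 0.994, -0.001, 0.001]
wrist_force: [-1.3, 0.3, 5.5]
finger_gap: 35.3
gripper_force: 30.5
```

Contact. I'll release and rise.

{"op": "servo_tool", "data": {
  "deltas": [0,0,0,0,0,0,0,0,0,0,0,0,0,0,0,0,0,0,0,0,0,0,0,0,0,0,0,0,0,0],
  "hand": 60
}}

```text
clock: 6.98
position: [633.6, 232.9, 29.9]
tool_rot: [-0.105, 0.995, -0.001, -0.0]
wrist_force: [-0.5, 0.7, -0.7]
finger_gap: 59.8
gripper_force: 0.0
```

{"op": "servo_tool", "data": {
  "deltas": [0,0,-10,0,0,0,0,0,-30,0,0,0,0,0,-60,0,0,0,0,0,-95,0,0,0,0,0,-130,0,0,0,0,0,-160,0,0,0,0,0,-175,0,0,0,0,0,-180,0,0,0,0,0,-180,0,0,0]
}}

```text
clock: 7.73
position: [634.2, 233.6, 212.5]
tool_rot: [-0.105, 0.995, -0.0, 0.002]
wrist_force: [-0.5, 0.4, -0.9]
finger_gap: 60.2
gripper_force: 0.0
```

```bash
python3 - <<'E'
from h import *
go((437.4,307.6,212),(437.4,307.6,60),yaw=100)
im,d=manip.get_image("scene");cv2.imwrite("pics/s2.png",cv2.resize(im[180:330,220:420],None,fx=2.5,fy=2.5))
E
```

```text
t 7.7333 pos [634.159 233.626 212.528] yaw 102.02182572819993 gap 60.17261215127222 F 0.0 q6 -1.9457766600198414 rotvec [-0.001  0.004  0.035]
(437.4, 307.6, 212) -> [177.037 113.334  -0.23 ]
(437.4, 307.6, 60) -> [177.605 113.462 151.769]
```

View pics/s2.png

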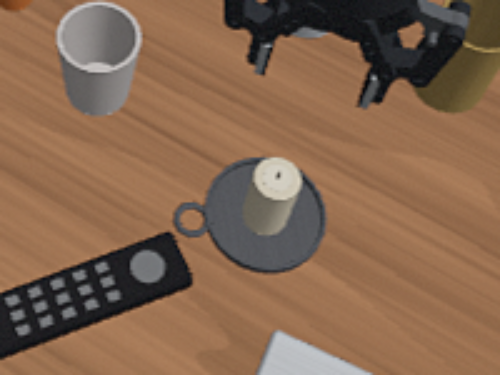

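The slim candle stands upright and centred in the loop plate (crop 268,210). Next is the shade.

{"op": "servo_tool", "data": {
  "deltas": [7,4,0,0,0,0,22,14,0,0,0,0,44,28,0,0,0,0,70,45,0,0,0,0,97,62,0,0,0,0,124,79,0,0,0,0,147,94,0,0,0,0,165,106,0,0,0,0,175,112,0,0,0,0,177,113,0,0,0,0,177,113,0,0,0,0,177,113,0,0,0,0],
  "hand": 85
}}

```text
clock: 8.78
position: [437.1, 306.6, 209.3]
tool_rot: [-0.105, 0.995, -0.001, -0.0]
wrist_force: [0.4, 0.7, -0.2]
finger_gap: 85.0
gripper_force: 0.0
```

```bash
python3 - <<'E'
from h import *
go((437.4,307.6,56),yaw=102)
E
```

```text
t 8.7833 pos [437.116 306.645 209.341] yaw 102.01456844468137 gap 84.96498656414916 F 0.0 q6 -2.2678140823233393 rotvec [-0.003 -0.001  0.   ]
(437.4, 307.6, 56) -> [ -0.578   1.309 153.338]
```

{"op": "servo_tool", "data": {
  "deltas": [0,1,10,0,0,0,0,1,30,0,0,0,0,1,55,0,0,0,0,1,82,0,0,0,0,1,108,0,0,0,0,1,130,0,0,0,0,1,145,0,0,0,0,1,153,0,0,0,0,1,154,0,0,0,0,1,154,0,0,0]
}}

```text
clock: 9.62
position: [437.2, 307.3, 55.6]
tool_rot: [-0.104, 0.995, -0.001, -0.0]
wrist_force: [0.2, -0.5, 0.7]
finger_gap: 85.1
gripper_force: 0.0
```

{"op": "servo_tool", "data": {
  "deltas": [0,0,0,0,0,0,0,0,0,0,0,0,0,0,0,0,0,0,0,0,0,0,0,0,0,0,0,0,0,0,0,0,0,0,0,0,0,0,0,0,0,0,0,0,0,0,0,0],
  "hand": 50,
  "squeeze": 35
}}

```text
clock: 10.28
position: [437.6, 308.2, 57.3]
tool_rot: [-0.105, 0.994, -0.0, 0.001]
wrist_force: [0.7, -1.3, 6.1]
finger_gap: 62.3
gripper_force: 38.1
```

```bash
python3 - <<'E'
from h import *
go((437.4,307.6,190),(634.2,233,190),yaw=102)
E
```

```text
t 10.2833 pos [437.602 308.197  57.338] yaw 102.04697705116956 gap 62.26717757705011 F 38.05210143327713 q6 -2.2700121762815844 rotvec [-0.001  0.003  0.001]
(437.4, 307.6, 190) -> [  -0.016   -0.672 -132.662]
(634.2, 233, 190) -> [-176.911 -114.704 -132.099]
```

{"op": "servo_tool", "data": {
  "deltas": [0,0,-8,0,0,0,0,0,-25,0,0,0,0,0,-50,0,0,0,0,0,-78,0,0,0,0,0,-104,0,0,0,-6,-4,-122,0,0,0,-20,-13,-131,0,0,0,-40,-26,-133,0,0,0,-65,-42,-133,0,0,0,-90,-58,-133,0,0,0,-115,-75,-133,0,0,0,-138,-90,-133,0,0,0,-157,-102,-133,0,0,0,-170,-110,-133,0,0,0,-176,-114,-133,0,0,0,-177,-115,-133,0,0,0,-177,-115,-133,0,0,0,-177,-115,-133,0,0,0]
}}

```text
clock: 11.78
position: [633.0, 232.8, 189.4]
tool_rot: [-0.105, 0.994, -0.001, 0.0]
wrist_force: [0.8, -0.1, -2.0]
finger_gap: 62.2
gripper_force: 38.6
```

```bash
python3 - <<'E'
from h import *
go((634,233,150),(634,233,61.4),yaw=102)
im,d=manip.get_image("scene");cv2.imwrite("pics/s3.png",cv2.resize(im[130:330,220:420],None,fx=2.5,fy=2.5))
E
```

```text
t 11.7833 pos [632.969 232.85  189.385] yaw 102.05812453657897 gap 62.15763882802777 F 38.62456351518631 q6 -1.9447940899624918 rotvec [-0.002 -0.     0.001]
(634, 233, 150) -> [-1.046 -0.005 39.385]
(634, 233, 61.4) -> [ -1.061   0.137 127.985]
```

View pics/s3.png

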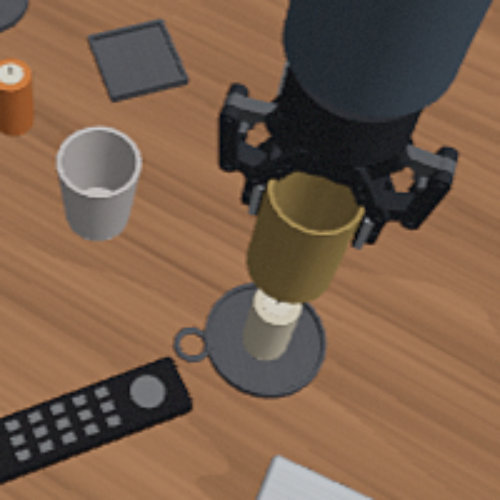

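The shade hangs above the slim candle (crop 300,240) and is in line with it. Lowering.

{"op": "servo_tool", "data": {
  "deltas": [-1,0,6,0,0,0,-1,0,18,0,0,0,-1,0,34,0,0,0,-1,0,50,0,0,0,-1,0,66,0,0,0,-1,0,82,0,0,0,-1,0,98,0,0,0,-1,0,110,0,0,0,-1,0,117,0,0,0,-1,0,120,0,0,0,-1,0,120,0,0,0,-1,0,120,0,0,0]
}}

```text
clock: 12.83
position: [635.1, 232.6, 70.0]
tool_rot: [-0.105, 0.994, -0.001, 0.001]
wrist_force: [-0.2, -0.5, -0.8]
finger_gap: 62.2
gripper_force: 38.6
```

```bash
python3 - <<'E'
from h import *
go((634,233,61.4),yaw=102)
E
```

```text
t 12.8333 pos [635.128 232.61   69.978] yaw 102.04568979482696 gap 62.24059470540083 F 38.62703561782837 q6 -1.9440601096049122 rotvec [-0.002  0.001  0.001]
(634, 233, 61.4) -> [1.033 0.633 8.575]
```

{"op": "servo_tool", "data": {
  "deltas": [1,0.5,2,0,0,0,1,0.5,4,0,0,0,1,0.5,6,0,0,0,1,0.5,7.5,0,0,0,1,0.5,8.5,0,0,0,1,0.5,9,0,0,0,1,0.5,9,0,0,0,1,0.5,9,0,0,0]
}}

```text
clock: 13.5
position: [634.1, 232.6, 61.4]
tool_rot: [-0.105, 0.994, -0.001, 0.001]
wrist_force: [-2.6, -0.8, 4.8]
finger_gap: 62.2
gripper_force: 39.0
```

{"op": "servo_tool", "data": {
  "deltas": [0,0,0,0,0,0,0,0,0,0,0,0,0,0,0,0,0,0,0,0,0,0,0,0,0,0,0,0,0,0],
  "hand": 85
}}

```text
clock: 13.92
position: [633.7, 232.5, 59.9]
tool_rot: [-0.105, 0.995, -0.001, 0.0]
wrist_force: [0.1, -0.6, 0.2]
finger_gap: 85.1
gripper_force: 0.0
```

{"op": "servo_tool", "data": {
  "deltas": [0,0,-8,0,0,0,0,0,-25,0,0,0,0,0,-50,0,0,0,0,0,-80,0,0,0,0,0,-110,0,0,0,0,0,-130,0,0,0,0,0,-140,0,0,0,0,0,-140,0,0,0,0,0,-140,0,0,0]
}}

```text
clock: 14.67
position: [633.4, 233.0, 199.6]
tool_rot: [-0.105, 0.995, -0.001, -0.0]
wrist_force: [-0.6, -0.2, -0.8]
finger_gap: 85.2
gripper_force: 0.0
```

```bash
python3 - <<'E'
from h import *
go((640.9,-258.6,200),(640.9,-258.6,48),yaw=94.6)
im,d=manip.get_image("scene");cv2.imwrite("pics/s4.png",cv2.resize(im[130:330,220:420],None,fx=2.5,fy=2.5))
E
```

```text
t 14.6667 pos [633.401 232.951 199.623] yaw 102.01447681030545 gap 85.17263610601943 F 0.0 q6 -1.9451007628588286 rotvec [-0.001 -0.     0.129]
(640.9, -258.6, 200) -> [  94.986 -482.344    0.352]
(640.9, -258.6, 48) -> [  94.915 -482.128  152.352]
```

View pics/s4.png

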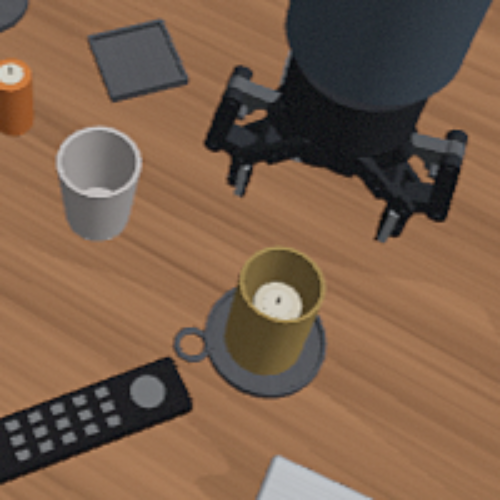

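The shade stands over the slim candle, centred on the plate (crop 278,310). Next is the square candle.

{"op": "servo_tool", "data": {
  "deltas": [2,-12,0,0,0,0.01,7,-36,0,0,0,0.02,14,-70,0,0,0,0.04,21,-107,0,0,0,0.06,28,-144,0,0,0,0.08,36,-182,0,0,0,0.1,43,-219,0,0,0,0.12,51,-257,0,0,0,0.129,58,-294,0,0,0,0.129,65,-331,0,0,0,0.129,73,-369,0,0,0,0.129,80,-406,0,0,0,0.129,87,-441,0,0,0,0.129,92,-467,0,0,0,0.129,94,-479,0,0,0,0.129,95,-482,0,0,0,0.129,95,-482,0,0,0,0.129,95,-482,0,0,0,0.129]
}}

```text
clock: 16.22
position: [640.9, -257.5, 200.3]
tool_rot: [-0.041, 0.999, -0.001, -0.0]
wrist_force: [-0.8, 0.1, -0.9]
finger_gap: 85.1
gripper_force: 0.0
```

```bash
python3 - <<'E'
from h import *
go((640.9,-258.6,48),yaw=94.6)
E
```

```text
t 16.2167 pos [ 640.915 -257.525  200.343] yaw 94.65437703749724 gap 85.0622142334659 F 0.0 q6 -1.3337944909060262 rotvec [-0.001 -0.001  0.001]
(640.9, -258.6, 48) -> [ -0.027  -0.882 152.345]
```

{"op": "servo_tool", "data": {
  "deltas": [0,-1,10,0,0,0,0,-1,30,0,0,0,0,-1,55,0,0,0,0,-1,82,0,0,0,0,-1,108,0,0,0,0,-1,130,0,0,0,0,-1,145,0,0,0,0,-1,151,0,0,0,0,-1,153,0,0,0,0,-1,153,0,0,0]
}}

```text
clock: 17.05
position: [641.5, -259.0, 48.3]
tool_rot: [-0.041, 0.999, -0.001, 0.0]
wrist_force: [0.3, -0.6, -0.5]
finger_gap: 85.1
gripper_force: 0.0
```

{"op": "servo_tool", "data": {
  "deltas": [0,0,0,0,0,0,0,0,0,0,0,0,0,0,0,0,0,0,0,0,0,0,0,0,0,0,0,0,0,0,0,0,0,0,0,0,0,0,0,0,0,0,0,0,0,0,0,0,0,0,0,0,0,0],
  "hand": 35,
  "squeeze": 40
}}

```text
clock: 17.8
position: [642.0, -260.1, 49.5]
tool_rot: [-0.04, 0.999, -0.002, 0.001]
wrist_force: [-0.3, -1.2, 5.1]
finger_gap: 49.3
gripper_force: 45.3
```

```bash
python3 - <<'E'
from h import *
go((640.9,-258.6,200),(450.3,2.3,200),yaw=50)
E
```

```text
t 17.8 pos [ 642.01  -260.088   49.532] yaw 94.63913022892837 gap 49.32773485739817 F 45.30419111251831 q6 -1.3320755000023008 rotvec [-0.002  0.004  0.779]
(640.9, -258.6, 200) -> [   0.618    1.104 -150.474]
(450.3, 2.3, 200) -> [ 169.49   276.563 -151.746]
```

{"op": "servo_tool", "data": {
  "deltas": [0,0,-8,0,0,0,0,0,-25,0,0,0,0,0,-50,0,0,0,0,0,-80,0,0,0,0,0,-110,0,0,0,4,7,-135,0,0,0.03,13,21,-147,0,0,0.09,26,42,-151,0,0,0.16,42,68,-151,0,0,0.24,58,95,-151,0,0,0.32,75,122,-151,0,0,0.4,91,149,-151,0,0,0.48,108,176,-151,0,0,0.56,124,203,-151,0,0,0.64,140,229,-151,0,0,0.71,154,252,-151,0,0,0.76,164,268,-151,0,0,0.779,169,276,-151,-0.002,0.003,0.779,169,276,-151,-0.002,0.003,0.779,169,276,-151,-0.002,0.003,0.779]
}}

```text
clock: 19.47
position: [450.5, 2.1, 198.6]
tool_rot: [0.341, 0.94, 0.0, -0.001]
wrist_force: [-0.4, -0.1, -2.3]
finger_gap: 49.5
gripper_force: 44.9
```

```bash
python3 - <<'E'
from h import *
go((450.3,2.3,60),(450.3,2.3,54),yaw=50)
E
```

```text
t 19.4667 pos [450.453   2.119 198.58 ] yaw 50.076033902655716 gap 49.514252810571605 F 44.88417148590088 q6 -2.6205751916114175 rotvec [-0.001 -0.002  0.001]
(450.3, 2.3, 60) -> [ -0.036   0.12  138.58 ]
(450.3, 2.3, 54) -> [ -0.048   0.124 144.58 ]
```

{"op": "servo_tool", "data": {
  "deltas": [0,0,8,0,0,0,0,0,25,0,0,0,0,0,48,0,0,0,0,0,72,0,0,0,0,0,96,0,0,0,0,0,115,0,0,0,0,0,128,0,0,0,0,0,134,0,0,0,0,0,135,0,0,0,0,0,135,0,0,0,0,0,135,0,0,0]
}}

```text
clock: 20.38
position: [451.1, 2.1, 64.2]
tool_rot: [0.342, 0.94, 0.0, -0.0]
wrist_force: [0.3, -0.3, -2.3]
finger_gap: 49.8
gripper_force: 44.9
```

```bash
python3 - <<'E'
from h import *
go((450.3,2.3,53.5),yaw=50)
im,d=manip.get_image("scene");cv2.imwrite("pics/s5.png",cv2.resize(im[60:220,190:390],None,fx=3,fy=3))
E
```

```text
t 20.3833 pos [451.094   2.077  64.23 ] yaw 49.986538412772006 gap 49.7579394963804 F 44.88632798194885 q6 -2.6215166577027733 rotvec [ 0.001 -0.001 -0.   ]
(450.3, 2.3, 53.5) -> [ 0.743 -0.345 10.73 ]
```

View pics/s5.png

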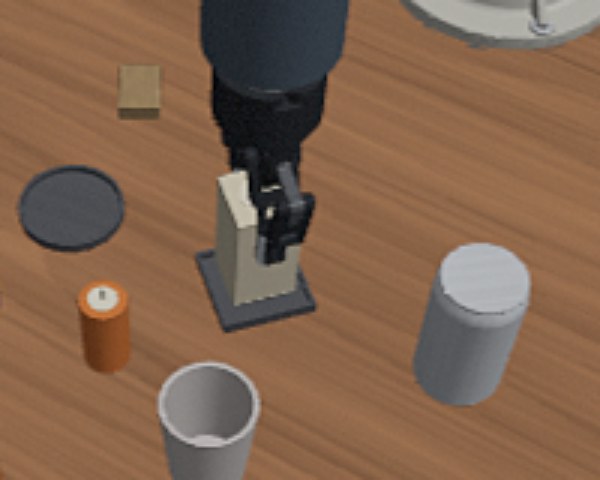

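The square candle hovers over the square dish (crop 255,270) with its sides parallel to the rim. Setting it down.

{"op": "servo_tool", "data": {
  "deltas": [1,0,2,0,0,0,1,0,4,0,0,0,1,0,6,0,0,0,1,0,8,0,0,0,1,0,9.5,0,0,0,1,0,10.5,0,0,0,1,0,11,0,0,0,1,0,11,0,0,0,1,0,11,0,0,0]
}}

```text
clock: 21.18
position: [449.4, 2.8, 53.5]
tool_rot: [0.342, 0.94, -0.0, -0.001]
wrist_force: [-4.6, 0.1, 8.1]
finger_gap: 49.7
gripper_force: 45.4
```

{"op": "servo_tool", "data": {
  "deltas": [0,0,0,0,0,0,0,0,0,0,0,0,0,0,0,0,0,0,0,0,0,0,0,0,0,0,0,0,0,0],
  "hand": 80
}}

```text
clock: 21.6
position: [449.5, 2.8, 52.4]
tool_rot: [0.342, 0.94, 0.0, -0.001]
wrist_force: [-0.3, -0.4, 0.2]
finger_gap: 79.7
gripper_force: 0.0
```

{"op": "servo_tool", "data": {
  "deltas": [0,0,-8,0,0,0,0,0,-25,0,0,0,0,0,-50,0,0,0,0,0,-80,0,0,0,0,0,-110,0,0,0,0,0,-130,0,0,0,0,0,-142,0,0,0,0,0,-145,0,0,0,0,0,-145,0,0,0]
}}

```text
clock: 22.35
position: [450.1, 2.9, 198.5]
tool_rot: [0.342, 0.94, 0.001, -0.0]
wrist_force: [-0.4, -0.3, -0.3]
finger_gap: 80.1
gripper_force: 0.0
```

```bash
python3 - <<'E'
from h import *
go((459.5,-321.7,195),(459.5,-321.7,35),yaw=90)
E
```

```text
t 22.35 pos [450.081   2.862 198.466] yaw 49.994913565622646 gap 80.09487062345589 F 0.0 q6 -2.6239848357633657 rotvec [ 0.002 -0.    -0.698]
(459.5, -321.7, 195) -> [-215.864 -242.56     2.97 ]
(459.5, -321.7, 35) -> [-215.995 -242.77   162.97 ]
```

{"op": "servo_tool", "data": {
  "deltas": [-6,-7,0,0,0,-0.03,-20,-22,0,0,0,-0.09,-40,-45,1,0,0,-0.16,-62,-70,1,0,0,-0.24,-84,-95,1,0,0,-0.32,-106,-120,2,0,0,-0.4,-128,-145,2,0,0,-0.48,-150,-170,2,0,0,-0.56,-172,-195,3,0,0,-0.63,-193,-217,3,0,0,-0.68,-208,-234,3,0,0,-0.698,-215,-242,3,0,0,-0.698,-216,-242.5,3,0.002,0,-0.698,-216,-242.5,3,0.002,0,-0.698,-216,-242.5,3,0.002,0,-0.698],
  "hand": 85
}}

```text
clock: 23.6
position: [459.1, -320.9, 193.6]
tool_rot: [0.0, 1.0, -0.0, -0.002]
wrist_force: [0.2, 0.9, 0.1]
finger_gap: 84.6
gripper_force: 0.0
```

```bash
python3 - <<'E'
from h import *
go((459.5,-321.7,38),yaw=90)
E
```

```text
t 23.6 pos [ 459.121 -320.922  193.644] yaw 89.9995185322259 gap 84.64932260623422 F 0.0 q6 -1.2411649210461437 rotvec [-0.    -0.003 -0.   ]
(459.5, -321.7, 38) -> [ -0.893  -0.743 155.642]
```

{"op": "servo_tool", "data": {
  "deltas": [-1,-1,10,0,0,0,-1,-1,30,0,0,0,-1,-1,55,0,0,0,-1,-1,82,0,0,0,-1,-1,110,0,0,0,-1,-1,133,0,0,0,-1,-1,148,0,0,0,-1,-1,154,0,0,0,-1,-1,156,0,0,0,-1,-1,156,0,0,0]
}}

```text
clock: 24.43
position: [460.2, -322.7, 38.4]
tool_rot: [-0.0, 1.0, -0.001, -0.001]
wrist_force: [0.8, -0.7, -0.0]
finger_gap: 84.8
gripper_force: 0.0
```

{"op": "servo_tool", "data": {
  "deltas": [0,0,0,0,0,0,0,0,0,0,0,0,0,0,0,0,0,0,0,0,0,0,0,0,0,0,0,0,0,0,0,0,0,0,0,0,0,0,0,0,0,0,0,0,0,0,0,0],
  "hand": 45,
  "squeeze": 40
}}

```text
clock: 25.1
position: [460.9, -323.6, 39.9]
tool_rot: [-0.0, 1.0, -0.001, 0.0]
wrist_force: [0.1, 0.2, 6.1]
finger_gap: 60.7
gripper_force: 43.4
```

```bash
python3 - <<'E'
from h import *
go((459.5,-321.7,180),(466.6,-162.2,180),yaw=90)
E
```

```text
t 25.1 pos [ 460.931 -323.595   39.931] yaw 90.00560330962534 gap 60.69497187782379 F 43.40994307771325 q6 -1.239285898205092 rotvec [-0.002  0.     0.   ]
(459.5, -321.7, 180) -> [   1.372    1.547 -140.073]
(466.6, -162.2, 180) -> [  -5.744  161.046 -140.467]
```

{"op": "servo_tool", "data": {
  "deltas": [0,0,-8,0,0,0,0,0,-25,0,0,0,0,0,-50,0,0,0,0,0,-80,0,0,0,0,0,-108,0,0,0,0,6,-128,0,0,0,-1,18,-138,0,0,0,-2,36,-140,0,0,0,-3,60,-140,0,0,0,-4,85,-140,0,0,0,-5,110,-140,0,0,0,-6,132,-140,0,0,0,-7,149,-140,0,0,0,-7,158,-140,0,0,0,-7,161,-140,0,0,0,-7,161,-140,0,0,0,-7,161,-140,0,0,0]
}}

```text
clock: 26.52
position: [467.0, -162.2, 177.8]
tool_rot: [0.0, 1.0, -0.001, -0.001]
wrist_force: [-1.3, -0.1, -2.3]
finger_gap: 60.5
gripper_force: 44.1
```

```bash
python3 - <<'E'
from h import *
go((467.5,-162.2,52),yaw=90)
E
```

```text
t 26.5167 pos [ 467.048 -162.16   177.824] yaw 89.98896962398345 gap 60.46606192876141 F 44.14817652432248 q6 -1.5556832227181767 rotvec [-0.001 -0.003 -0.   ]
(467.5, -162.2, 52) -> [ -0.828   0.1   125.822]
```

{"op": "servo_tool", "data": {
  "deltas": [-1,0,8,0,0,0,-1,0,25,0,0,0,-1,0,47,0,0,0,-1,0,70,0,0,0,-1,0,92,0,0,0,-1,0,110,0,0,0,-1,0,120,0,0,0,-1,0,125,0,0,0,-1,0,125,0,0,0,-1,0,125,0,0,0,-1,0,125,0,0,0]
}}

```text
clock: 27.43
position: [468.7, -162.4, 53.8]
tool_rot: [0.0, 1.0, -0.001, -0.0]
wrist_force: [0.5, 0.5, -1.4]
finger_gap: 61.0
gripper_force: 44.1
```

```bash
python3 - <<'E'
from h import *
go((467.5,-162.2,43.9),yaw=90)
im,d=manip.get_image("scene");cv2.imwrite("pics/s6.png",cv2.resize(im[40:200,130:330],None,fx=3,fy=3))
E
```

```text
t 27.4333 pos [ 468.694 -162.381   53.837] yaw 89.97730698577583 gap 60.972530899858874 F 44.12099693203345 q6 -1.5562737143689405 rotvec [-0.001 -0.001 -0.   ]
(467.5, -162.2, 43.9) -> [1.187 0.194 9.938]
```

View pics/s6.png

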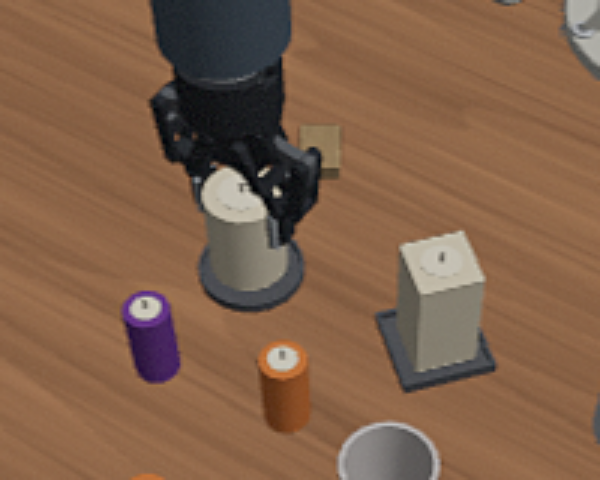

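The thick candle is just above the round dish (crop 250,270), and the square candle stands in its dish (crop 440,320). Setting the thick candle down.

{"op": "servo_tool", "data": {
  "deltas": [1,0,2,0,0,0,1,0,4,0,0,0,1,0,6,0,0,0,1,0,8,0,0,0,1,0,9,0,0,0,1,0,10,0,0,0,1,0,10,0,0,0,1,0,10,0,0,0]
}}

```text
clock: 28.15
position: [466.9, -162.0, 43.9]
tool_rot: [-0.0, 1.0, -0.001, -0.001]
wrist_force: [-3.4, 1.9, 5.5]
finger_gap: 61.1
gripper_force: 44.9
```

{"op": "servo_tool", "data": {
  "deltas": [0,0,0,0,0,0,0,0,0,0,0,0,0,0,0,0,0,0,0,0,0,0,0,0,0,0,0,0,0,0],
  "hand": 85
}}

```text
clock: 28.57
position: [467.0, -162.1, 43.0]
tool_rot: [0.0, 1.0, -0.001, -0.001]
wrist_force: [0.1, -1.1, -0.3]
finger_gap: 84.9
gripper_force: 0.0
```

{"op": "servo_tool", "data": {
  "deltas": [0,0,-8,0,0,0,0,0,-25,0,0,0,0,0,-50,0,0,0,0,0,-80,0,0,0,0,0,-110,0,0,0,20,0,-140,0,0,0,45,0,-165,0,0,0,75,0,-175,0,0,0,100,0,-175,0,0,0,120,0,-175,0,0,0,130,0,-175,0,0,0,130,0,-175,0,0,0,130,0,-175,0,0,0]
}}

```text
clock: 29.65
position: [337.6, -161.9, 218.9]
tool_rot: [0.0, 1.0, -0.001, -0.001]
wrist_force: [1.2, 0.6, -0.4]
finger_gap: 85.5
gripper_force: 0.0
```

```bash
python3 - <<'E'
from h import *
im,d=manip.get_image("top");cv2.imwrite("pics/top1.png",im)
for n,(u,v,h) in dict(thick=(311,228,84),slim=(163,165,74),square=(250,232,99),shade=(163,162,104)).items():
    q,m=top_of(d,"top",unproj([(u,v)],h,"top")[0,:2],h); print(n,m.sum(),cv2.fitEllipse(q),cv2.minAreaRect(q) if n=="square" else "")
E
```

```text
thick 479 ((465.89056396484375, -160.15711975097656), (59.64630889892578, 60.326133728027344), 40.92094802856445) 
slim 223 ((634.0067749023438, 234.02505493164062), (33.64750289916992, 34.72938919067383), 125.2322998046875) 
square 409 ((448.3620300292969, 3.5384774208068848), (56.58290100097656, 56.75521469116211), 20.484085083007812) ((448.4476318359375, 3.4121780395507812), (49.919376373291016, 50.01811981201172), 49.438838958740234)
shade 120 ((633.5830078125, 232.84011840820312), (59.792259216308594, 60.87118911743164), 131.30909729003906)
```

View pics/top1.png

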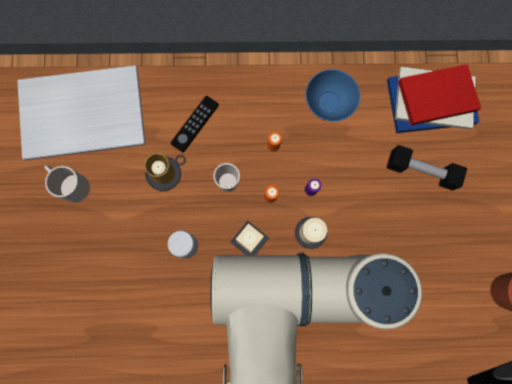

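The top view shows the thick candle at (315,230), the square at (250,238) and the shade around the slim candle at (158,168). All are within about 3 mm of centre and at the right height, and the cup and can haven't moved. Handing in.

```bash
python3 -c "
from workcell import manip
print(manip.sign_off())"
```

```text
the job is handed in; nothing more can be done
None
```

All four pieces are in their holders, upright and within about 3 mm of centre in the final top view, with the cup and can left where they stood; I handed the job in at about 30 s, and the sign-off gave no verdict.

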